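# Nudge a fixture plate onto its locating pins

## Task

The aluminium fixture plate on the test stage has been put down askew, riding on top of its two locating pins. Nudge it along and sideways with the fingertips, without lifting it off the stage, until both of its holes drop over the two pins and it lies flat on the base, then take the hand away. Leave the vial, the wash bottle and the tip box where they stand.

Things in the scene. Friction and masses are not known exactly. Their poses are not given: they have to be found in the camera images.
- base: dark steel stage base, fixed, a slab 340 (x) x 220 (y) x 20 mm high lying on the table; origin at the centre of its underside, z up. Its +x is the way the plate must travel. White scribed corner marks 160 x 140 mm apart, centred on it, outline where the plate lies when seated
- seat (a point): centre of the base's top face (20 mm above the table), axes of the base: seated, the plate's centre lies 4 mm above this point with the plate's x and y axes along the base's
- pin0 (a point): tip of the fixed steel locating pin at base x = +20, y = -35 mm; pins are 8 mm in diameter with a hemispherical tip and stand 6 mm above the base's top face; both are hidden under the plate at the start
- pin1 (a point): tip of the other, equal pin, at base x = +20, y = +35 mm
- plate: loose aluminium plate 160 (x) x 140 (y) x 8 mm thick, about 0.45 kg; origin at the centre of its underside, z up. It starts 20 to 42 mm short of its seat (towards base -x), up to 18 mm off to either side and up to 0.15 rad askew; its rear (-x) edge rests on the base and its front half rides on the pins, so that it leans some 3 degrees. It slides freely; too wide for the jaws. The rows of small black dots on it are tapped holes, of no use here
- plate_center (a point): centre of the plate, half-way through its thickness
- hole0 (a point): centre, at the underside, of the plate's through hole at plate x = +20, y = -35 mm; 11 mm in diameter; it goes over pin0
- hole1 (a point): the same for the hole at plate x = +20, y = +35 mm; it goes over pin1
- vial_center (a point): centre of a small capped amber vial, 26 mm in diameter, 50 mm high, standing loose on the base near its front end (base x about +135 mm); leave alone
- washbottle_center (a point): centre of a white bottle, 64 mm in diameter, 150 mm high, standing loose on the table to the left; leave alone
- tipbox_center (a point): centre of an orange tip box, 85 x 120 x 55 mm high, loose on the table to the right; leave alone

How it is judged:
At the end, for the whole second after the job is handed in: both holes of the plate are over their pins (each within 3.5 mm horizontally), the plate lies flat on the base (centre no more than 1.5 mm above its seated height, leaning under 0.015 rad) and is at rest (horizontal distance between hole0 and pin0 below 0.0035 m and horizontal distance between hole1 and pin1 below 0.0035 m and z of plate_center in the frame of seat below 0.0055 m and angle between the z axis of plate and the z axis of base, either way round below 0.015 rad and linear speed of plate below 0.01 m/s); the robot touches nothing.
It fails at once if the plate is lifted: its centre rises more than 20 mm above the base's top face (about 8 mm at the start) (z of plate_center in the frame of seat above 0.02 m).
It fails at once if the plate is tipped up by more than 0.2 rad (angle between plate's own z axis and vertical above 0.2 rad).
It fails at once if the vial is moved more than 20 mm (distance of vial_center from where it was at the start of the episode above 0.02 m).
It fails at once if the wash bottle is moved more than 20 mm (distance of washbottle_center from where it was at the start of the episode above 0.02 m).
It fails at once if the tip box is moved more than 20 mm (distance of tipbox_center from where it was at the start of the episode above 0.02 m).
It also fails if it takes over 58 s, if anything falls off the work surface, if the arm or the gripper's body presses on something with over 40 N, if the wrist force passes 120 N, or if a joint passes its speed limit or range.

## Robot

A 6-joint arm with a two-finger parallel gripper is mounted at the origin on the work surface. World frame = base frame: x ahead of the robot, y to its left, z up, the work surface at z = 0. Lengths are in m, angles in rad, forces in N, time in s.
With the tool pointing down it reaches from about 0.375 to 0.9 m from the base axis. Payload 3.1 kg.
Tool frame: the origin (TCP) lies at the very end of the fingers, on their centre line; the grasp point (between the pads) lies 19 mm behind it; z points along the fingers, y is the direction in which the jaws open and shut (so a half turn about z gives the same grasp; the last joint's range is limited). The gripper opens to 85 mm and grips with 20 to 120 N. Pads are 22 mm wide; open, the fingers measure 114 mm over their backs; the gripper's body (76 mm by 85 mm) begins 54 mm behind the grasp point. The pads swing forward as they close: fully open they stand 13 mm farther back than shut.
Start: joints at [-1.407, 0.527, 1.433, -0, 1.181, -0.178], TCP at [0.21, -0.589, 0.231] pointing down, gripper open.
Joint ranges: [-3.08, 3.08], [-0.75, 2.2], [0.22, 2.44], [-1.43, 4.57], [0, 2.65], [-2.85, 2.85]. Speed limits (rad/s): [2.79, 2.79, 3.14, 3.14, 3.14, 3.14].

## Interface

Orientations are given as a unit quaternion [x, y, z, w].
In Python, from station import manip gives the robot as it stands.
- The arm moves only by the tool send_rows, never from a script. Its argument "motion" is a list of rows, each an object with "gripper": the finger opening in mm, from 0 to 85.4; "travel": the shift along the tool's x, y, z in mm, a list of three; "rotation": the turn, a rotation vector about the tool's x, y, z in degrees, a list of three. In form: [{"gripper": gripper, "travel": [x, y, z], "rotation": [ax, ay, az]}, ...]. A call has 1 to 12 rows; each row shifts and turns the commanded pose from where the row before left it, along the tool's axes as they then stand; what a row does not reach is not made up. A row lasts 1/12 s, in which the tool goes at most 41.7 mm and 7.16 degrees, less where a joint would pass 70% of its speed; a pose out of reach is approached as far as the arm can. A call is refused whole if a number of a shift passes 41.7 or a number of a turn 7.16, either way. A call with a gripper value outside its range is refused whole. The fingers move at their own pace and stop on an object; "newtons" is the grip in N (left out, the last holds). Time passes only in rows, so rows that do not move let the fingers close. It gives the time, the measured TCP pose, the force and the opening at its end, in the units of the state.
- manip.sense(): the state, without advancing time (a new reading comes with each control period).
- manip.snapshot(name): name is "scene" or "top" or "wrist"; returns the picture (384x512x3 uint8, red, green, blue); there is no depth.
- manip.calibration(name): a dict with "fx", "fy", "cx", "cy" (pixels), "cam_to_world" (4x4, takes a point from camera to world coordinates). Camera axes: x right, y down, z forward; pixel columns grow to the right and rows downward; lengths in m; the calibration is good to about 2 mm. The wrist camera is an equidistant fisheye: a pixel r from the principal point sees the ray r / f radians off the axis. A picture is of the moment at which its call begins: read the wrist's pose just before it. calibration takes no time and is no camera call; for the wrist camera it gives the pose at the moment of the call.
- manip.sign_off(): hands the job in, once; it reports no verdict.
The state is a dict: "t": time; "q": joint angles; "qd": joint speeds; "tau": joint torques, N m; "tcp_pos": TCP position; "tool_rot": TCP orientation; "force": force on the tool from outside, world axes, zero at the start; "ft_torque": the same for the moment, N m; "finger_gap": opening from 0.0 (shut) to 1.0 (fully open).
Only numpy, scipy, OpenCV 4.12 (cv2) and the standard library are available. Lean on these libraries where they do the work, as an engineer would, in place of code of your own. Each camera call takes 0.05 s, during which the arm holds its last target. There are 200 camera calls.

## Working session

There is one attempt and no reset: what is moved stays moved. The work goes in short steps, Python scripts to look and compute and a tool call to move; the robot and the scene stay as the last step left them, time stands still between calls to the robot, and variables do not carry over. Pictures are saved under pics/ and viewed, about 8 in all and at most 12, crops included, and the job is handed in when it is done.

Besides the shell and the picture viewer there is one more tool, called after "Request:" by a JSON object that holds its "op" and its "data", one argument or row to a line. send_rows: Moves the arm, as the interface text tells. Its arguments: {"type":"object","properties":{"motion":{"type":"array","items":{"type":"object","properties":{"gripper":{"type":"number"},"travel":{"type":"array","items":{"type":"number"}},"rotation":{"type":"array","items":{"type":"number"}}}}},"newtons":{"type":"number"}},"required":["motion"]}

```bash
mkdir -p pics; python3 - <<'E'
from station import manip
import cv2,numpy as np
print(manip.sense())
a=manip.snapshot("top");b=manip.snapshot("scene")
cv2.imwrite("pics/top0.png",a[:,:,::-1]);cv2.imwrite("pics/scene0.png",b[:,:,::-1])
for n in("top","scene"):print(manip.calibration(n))
E
```

```text
{'t': 0.0, 'q': array([-1.40751270e+00,  5.28467304e-01,  1.43392407e+00,  1.53201235e-05,
        1.18140030e+00, -1.78520657e-01]), 'qd': array([ 3.42967769e-04,  3.86405826e-05,  7.59943871e-04, -1.12529136e-03,
        8.18882913e-04,  1.01718632e-03]), 'tau': array([ 6.85419927e-04, -4.42354310e+01, -1.78023916e+01, -2.38272050e-04,
        8.35807063e-03, -1.69064997e-06]), 'tcp_pos': array([ 0.20939169, -0.58810836,  0.230326  ]), 'tool_rot': array([ 9.85431639e-01,  1.70068444e-01,  1.54597445e-05, -1.09942197e-03]), 'force': array([ 0.18017154, -0.30796854,  0.10243929]), 'ft_torque': array([ 0.03111937,  0.00473387, -0.03249923]), 'finger_gap': 0.9986250771492804}
{'fx': 348.67345135345164, 'fy': 348.67345135345164, 'cx': 253.30798687070572, 'cy': 188.10516753706324, 'cam_to_world': array([[ 0.00674242, -0.9868785 ,  0.16132381,  0.37747382],
       [-0.99947841, -0.01174602, -0.03008233, -0.00175458],
       [ 0.03158251, -0.16103684, -0.98644294,  1.11277761],
       [ 0.        ,  0.        ,  0.        ,  1.        ]])}
{'fx': 387.77004060785185, 'fy': 387.77004060785185, 'cx': 256.62987412147737, 'cy': 189.97984329834242, 'cam_to_world': array([[ 0.62625851,  0.44539408, -0.63986279,  1.19473978],
       [ 0.7795945 , -0.36379085,  0.50979273, -0.49438533],
       [-0.00571756, -0.81809555, -0.57505389,  0.63286417],
       [ 0.        ,  0.        ,  0.        ,  1.        ]])}
```

View pics/top0.png

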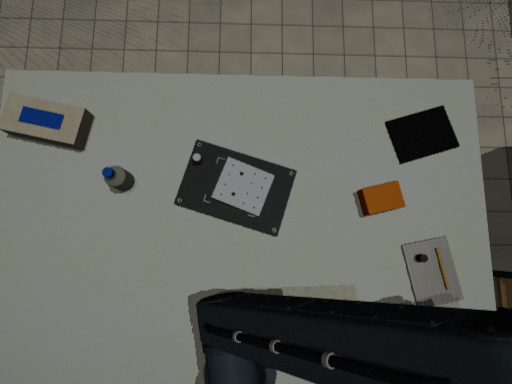

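View pics/scene0.png

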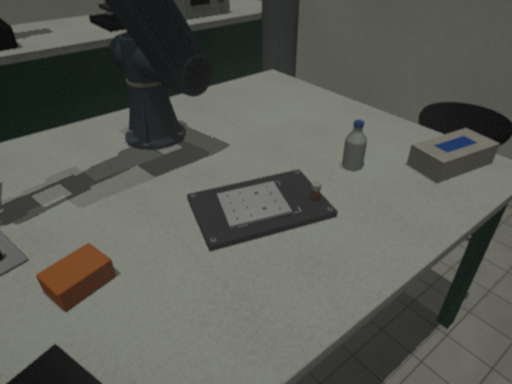

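The top view shows the base corners at about (198,142), (295,172), (276,235) and (177,203), so base +x points left in the image. The vial is at (196,158), and the two bigger plate holes are near (241,173) and (233,194). Next I'll measure these by masks.

```bash
cat > h.py <<'E'
import cv2,numpy as np
from station import manip
from scipy.spatial.transform import Rotation as R
def ray(cal,p,fish=False):
    d=(np.asarray(p,float)-[cal["cx"],cal["cy"]])/[cal["fx"],cal["fy"]]
    if fish:
        r=np.linalg.norm(d); v=np.array([*(d/max(r,1e-9)*np.sin(r)),np.cos(r)])
    else: v=np.array([*d,1.])
    M=cal["cam_to_world"]; return M[:3,3],M[:3,:3]@v
def onz(cal,p,z,fish=False):
    o,d=ray(cal,p,fish); return o+d*(z-o[2])/d[2]
E
python3 - <<'E'
from h import *
im=cv2.imread("pics/top0.png");c=manip.calibration("top")
g=cv2.cvtColor(im,cv2.COLOR_BGR2GRAY)
roi=np.zeros_like(g);roi[130:245,165:305]=255
def big(m):
    cs,_=cv2.findContours(m&roi,cv2.RETR_EXTERNAL,cv2.CHAIN_APPROX_NONE);return max(cs,key=cv2.contourArea)
b=cv2.boxPoints(cv2.minAreaRect(big(cv2.inRange(g,0,110))))
B=np.array([onz(c,p,.02) for p in b]);print(b,"\n",B.round(4));print([np.linalg.norm(B[i]-B[i-1]).round(4) for i in range(4)])
ctr=B.mean(0);print("ctr",ctr)
h=np.zeros_like(g);cv2.fillPoly(h,[b.astype(int)],255)
m=cv2.inRange(g,140,255)&h
m=cv2.morphologyEx(m,cv2.MORPH_OPEN,np.ones((7,7)))
p=cv2.boxPoints(cv2.minAreaRect(big(m)))
P=np.array([onz(c,q,.031) for q in p]);print(p,"\n",P.round(4));print([np.linalg.norm(P[i]-P[i-1]).round(4) for i in range(4)])
e=[B[i]-B[i-1] for i in range(4)];l=max(e,key=lambda v:np.linalg.norm(v));l=l*np.sign(l[1])
print("base yaw",np.arctan2(l[1],l[0]))
x=l/np.linalg.norm(l);y=np.array([-x[1],x[0],0]);d=P-ctr
print(np.c_[d@x,d@y].round(4), (d@x).mean(),(d@y).mean())
print(g[185,215:285:3],g[165:170,183:200])
v=cv2.resize(im[130:245,165:305],None,fx=5,fy=5,interpolation=cv2.INTER_CUBIC);cv2.imwrite("pics/crop0.png",v)
E
```

```text
[[172.50375 204.73802]
 [193.85892 137.11336]
 [297.90427 169.96977]
 [276.5491  237.59444]] 
 [[ 0.5004  0.2176  0.02  ]
 [ 0.7211  0.1586  0.02  ]
 [ 0.617  -0.1782  0.02  ]
 [ 0.401  -0.1085  0.02  ]]
[np.float64(0.3409), np.float64(0.2284), np.float64(0.3525), np.float64(0.227)]
ctr [0.55990007 0.02234811 0.02      ]Traceback (most recent call last):
  File "<stdin>", line 13, in <module>
  File "<stdin>", line 6, in big
ValueError: max() iterable argument is empty
```

```bash
cat >> h.py <<'E'
def rows(target,yaw,n,R0=None,p0=None):
    """n equal rows to TCP target with tool x at world yaw, tool down"""
    s=manip.sense(); p=s["tcp_pos"] if p0 is None else np.array(p0); Rt=R.from_euler("z",yaw)*R.from_euler("x",np.pi)
    R0=R.from_quat(s["tool_rot"]) if R0 is None else R0
    rv=(R0.inv()*Rt).as_rotvec()/n; d=(np.array(target)-p)/n; Rc=R0
    for i in range(n):
        print((Rc.inv().apply(d)*1000).round(1),np.degrees(rv).round(2)); Rc=Rc*R.from_rotvec(rv)
E
python3 - <<'E'
from h import *
s=manip.sense();c=manip.calibration("wrist")
T=np.eye(4);T[:3,:3]=R.from_quat(s["tool_rot"]).as_matrix();T[:3,3]=s["tcp_pos"]
print((np.linalg.inv(T)@c["cam_to_world"]).round(3),c["fx"],c["cx"],c["cy"])
rows([.512,-.136,.23],np.radians(73),14)
E
```

```text
[[ 0.    -0.954 -0.3    0.076]
 [ 1.     0.     0.    -0.001]
 [-0.    -0.3    0.954 -0.144]
 [ 0.     0.     0.     1.   ]] 297.3186396354542 252.9190969017148 193.0648781672271
[ 31.2 -23.2   0.1] [-0.01 -0.01 -3.82]
[ 32.7 -21.1   0.1] [-0.01 -0.01 -3.82]
[ 34.  -18.8   0.1] [-0.01 -0.01 -3.82]
[ 35.2 -16.5   0.1] [-0.01 -0.01 -3.82]
[ 36.2 -14.2   0.1] [-0.01 -0.01 -3.82]
[ 37.1 -11.7   0.1] [-0.01 -0.01 -3.82]
[37.8 -9.2  0.1] [-0.01 -0.01 -3.82]
[38.3 -6.7  0.1] [-0.01 -0.01 -3.82]
[38.6 -4.1  0. ] [-0.01 -0.01 -3.82]
[38.8 -1.6  0. ] [-0.01 -0.01 -3.82]
[38.8  1.   0. ] [-0.01 -0.01 -3.82]
[38.7  3.6  0. ] [-0.01 -0.01 -3.82]
[38.4  6.2  0. ] [-0.01 -0.01 -3.82]
[37.9  8.7  0. ] [-0.01 -0.01 -3.82]
```

Request:
{"op": "send_rows", "data": {
  "motion": [
    {"gripper": 85, "travel": [31.2, -23.2, 0], "rotation": [0, 0, -3.82]},
    {"gripper": 85, "travel": [32.7, -21.1, 0], "rotation": [0, 0, -3.82]},
    {"gripper": 85, "travel": [34, -18.8, 0], "rotation": [0, 0, -3.82]},
    {"gripper": 85, "travel": [35.2, -16.5, 0], "rotation": [0, 0, -3.82]},
    {"gripper": 85, "travel": [36.2, -14.2, 0], "rotation": [0, 0, -3.82]},
    {"gripper": 85, "travel": [37.1, -11.7, 0], "rotation": [0, 0, -3.82]},
    {"gripper": 85, "travel": [37.8, -9.2, 0], "rotation": [0, 0, -3.82]},
    {"gripper": 85, "travel": [38.3, -6.7, 0], "rotation": [0, 0, -3.82]},
    {"gripper": 85, "travel": [38.6, -4.1, 0], "rotation": [0, 0, -3.82]},
    {"gripper": 85, "travel": [38.8, -1.6, 0], "rotation": [0, 0, -3.82]},
    {"gripper": 85, "travel": [38.8, 1, 0], "rotation": [0, 0, -3.82]},
    {"gripper": 85, "travel": [38.7, 3.6, 0], "rotation": [0, 0, -3.82]}
  ]
}}

```text
t: 1.1
tcp_pos: [0.4693, -0.1992, 0.2311]
tool_rot: [0.841, 0.542, -0.0, -0.0]
force: [0.7, -1.2, -1.5]
finger_gap: 0.991
```

Request:
{"op": "send_rows", "data": {
  "motion": [
    {"gripper": 85, "travel": [38.4, 6.2, 0], "rotation": [0, 0, -3.82]},
    {"gripper": 85, "travel": [37.9, 8.7, 0], "rotation": [0, 0, -3.82]},
    {"gripper": 85, "travel": [0, 0, 0], "rotation": [0, 0, 0]},
    {"gripper": 85, "travel": [0, 0, 0], "rotation": [0, 0, 0]}
  ]
}}

```text
t: 1.43
tcp_pos: [0.5124, -0.1343, 0.2309]
tool_rot: [0.802, 0.597, -0.0, -0.0]
force: [0.2, -0.6, -0.2]
finger_gap: 0.997
```

```bash
python3 - <<'E'
from h import *
import json
def grab(n):
    c=manip.calibration("wrist");im=manip.snapshot("wrist")[:,:,::-1]
    cv2.imwrite(f"pics/{n}.png",im);np.savez(f"pics/{n}.npz",**c)
grab("w1")
E
```

```text
(no output)
```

View pics/w1.png

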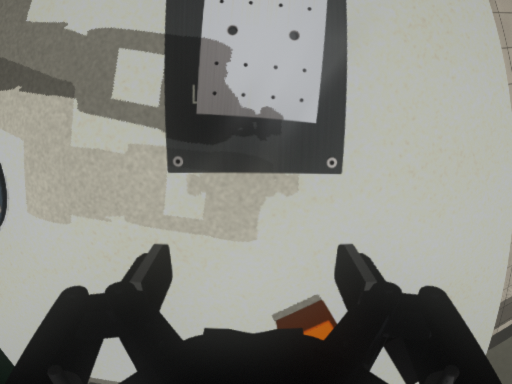

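The view shows the rear end of the base, with bolts at (178,161) and (331,162). The plate's rear edge runs from (198,114) to (316,122), and the holes are at (233,30) and (294,35). I'll move forward so the whole base is in frame.

Request:
{"op": "send_rows", "data": {
  "motion": [
    {"gripper": 85, "travel": [35, 0, 0], "rotation": [0, 0, 0]},
    {"gripper": 85, "travel": [35, 0, 0], "rotation": [0, 0, 0]},
    {"gripper": 85, "travel": [35, 0, 0], "rotation": [0, 0, 0]},
    {"gripper": 85, "travel": [35, 0, 0], "rotation": [0, 0, 0]},
    {"gripper": 85, "travel": [0, 0, 0], "rotation": [0, 0, 0]},
    {"gripper": 85, "travel": [0, 0, 0], "rotation": [0, 0, 0]}
  ]
}}

```text
t: 1.98
tcp_pos: [0.5524, -0.0026, 0.2311]
tool_rot: [0.803, 0.596, -0.0, 0.0]
force: [-0.1, -0.7, -1.6]
finger_gap: 0.991
```

```bash
cat >> h.py <<'E'
def grab(n):
    c=manip.calibration("wrist");im=manip.snapshot("wrist")[:,:,::-1]
    cv2.imwrite(f"pics/{n}.png",im);np.savez(f"pics/{n}.npz",**c)
E
python3 -c "
from h import *
grab('w2')"
```

```text
(no output)
```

View pics/w2.png

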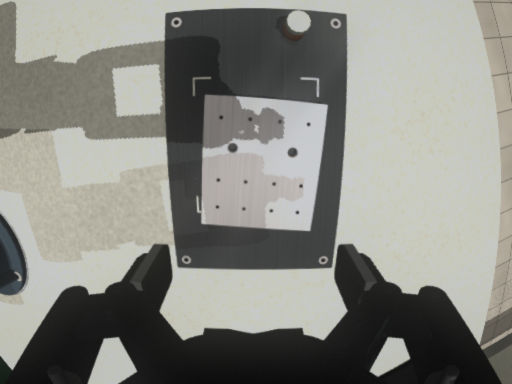

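```bash
cat >> h.py <<'E'
def blob(g,p,r,dark):
    """sub-pixel centroid of a dark/bright spot near p"""
    x,y=map(int,p);w=g[y-r:y+r+1,x-r:x+r+1].astype(float);m=np.median(w)
    w=np.clip((m-w if dark else w-m)-25,0,None);yy,xx=np.mgrid[y-r:y+r+1,x-r:x+r+1]
    return np.array([(w*xx).sum(),(w*yy).sum()])/w.sum()
def baseframe(c,g,bolts):
    """bolts: FL,FR,RR,RL pixels -> centre, x, y axes"""
    B=np.array([onz(c,blob(g,b,6,False),.02,True) for b in bolts])
    x=B[0]+B[1]-B[2]-B[3];x/=np.linalg.norm(x);y=np.array([-x[1],x[0],0])
    print("bolt L,W",[round(float(np.linalg.norm(B[i]-B[i-1])),4) for i in range(4)],"ctr",B.mean(0).round(4),"yaw",np.arctan2(x[1],x[0]).round(4))
    return B.mean(0),x,y
def tob(f,P): return np.array([(P-f[0])@f[1],(P-f[0])@f[2]])*1000
E
python3 - <<'E'
from h import *
c=dict(np.load("pics/w2.npz"));im=cv2.imread("pics/w2.png");g=cv2.cvtColor(im,cv2.COLOR_BGR2GRAY)
f=baseframe(c,g,[(176,22),(336,23),(323,260),(186,260)])
for n,p in dict(FL=(194,79),FR=(318,80),RL=(198,212)).items(): print(n,tob(f,onz(c,p,.02,True)).round(1))
for n,p in dict(h1=(232,148),h0=(293,153)).items(): print(n,blob(g,p,7,True),tob(f,onz(c,blob(g,p,7,True),.0326,True)).round(1))
for n,p,z in (("fl",(206,95),.036),("fr",(327,104),.036),("rl",(202,223),.028),("rr",(309,231),.028)): print(n,tob(f,onz(c,p,z,True)).round(1))
print("vial",tob(f,onz(c,(298,20),.07,True)).round(1))
E
```

```text
bolt L,W [0.3118, 0.1909, 0.3116, 0.1912] ctr [0.5611 0.0201 0.02  ] yaw 1.2722
FL [82.5 72.8]
FR [ 82.3 -73.9]
RL [-84.5  73.5]
h1 [232.00725753 147.24983506] [ 1.1 27.1]
h0 [292.21615545 152.03982656] [ -4.1 -43.1]
fl [62.2 56. ]
fr [ 53.7 -81.7]
rl [-96.4  67.6]
rr [-107.2  -70.3]
vial [141.3 -42.3]
```

The measurements hold together: bolt spacing is 312 x 191 mm, plate sides are 159 x 138 mm, and hole spacing is 70.4 mm. In the base frame the plate centre is at about (-21.5, -6.5) mm with yaw -0.074 rad. I'll place the open fingers behind the rear edge and push with both to square it.

Request:
{"op": "send_rows", "data": {
  "motion": [
    {"gripper": 85, "travel": [-35, 2.5, 0], "rotation": [0, 0, 0.3]},
    {"gripper": 85, "travel": [-35, 2.5, 0], "rotation": [0, 0, 0]},
    {"gripper": 85, "travel": [-36, 2.5, 0], "rotation": [0, 0, 0]},
    {"gripper": 85, "travel": [0, 0, 35], "rotation": [0, 0, 0]},
    {"gripper": 85, "travel": [0, 0, 40], "rotation": [0, 0, 0]},
    {"gripper": 85, "travel": [0, 0, 40], "rotation": [0, 0, 0]},
    {"gripper": 85, "travel": [0, 0, 40], "rotation": [0, 0, 0]},
    {"gripper": 85, "travel": [0, 0, 30], "rotation": [0, 0, 0]},
    {"gripper": 85, "travel": [0, 0, 15], "rotation": [0, 0, 0]},
    {"gripper": 85, "travel": [0, 0, 0], "rotation": [0, 0, 0]},
    {"gripper": 85, "travel": [0, 0, 0], "rotation": [0, 0, 0]}
  ]
}}

```text
t: 2.95
tcp_pos: [0.5276, -0.1077, 0.0307]
tool_rot: [0.806, 0.592, -0.001, -0.001]
force: [0.2, 0.1, -0.3]
finger_gap: 0.991
```

Request:
{"op": "send_rows", "data": {
  "motion": [
    {"gripper": 85, "travel": [0, 0, 4], "rotation": [0, 0, 0]},
    {"gripper": 85, "travel": [0, 0, 4], "rotation": [0, 0, 0]},
    {"gripper": 85, "travel": [0, 0, 0], "rotation": [0, 0, 0]}
  ]
}}

```text
t: 3.2
tcp_pos: [0.5291, -0.1065, 0.0241]
tool_rot: [0.805, 0.593, 0.0, 0.001]
force: [-0.3, -0.4, -0.7]
finger_gap: 0.994
```

Request:
{"op": "send_rows", "data": {
  "motion": [
    {"gripper": 85, "travel": [0, 0, 4], "rotation": [0, 0, 0]},
    {"gripper": 85, "travel": [0, 0, 4], "rotation": [0, 0, 0]},
    {"gripper": 85, "travel": [0, 0, 0], "rotation": [0, 0, 0]}
  ]
}}

```text
t: 3.45
tcp_pos: [0.5285, -0.1058, 0.0151]
tool_rot: [0.805, 0.593, -0.0, -0.0]
force: [-1.0, 1.0, 0.1]
finger_gap: 0.994
```

```bash
python3 -c "
from h import *
grab('w3')"
```

```text
(no output)
```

View pics/w3.png

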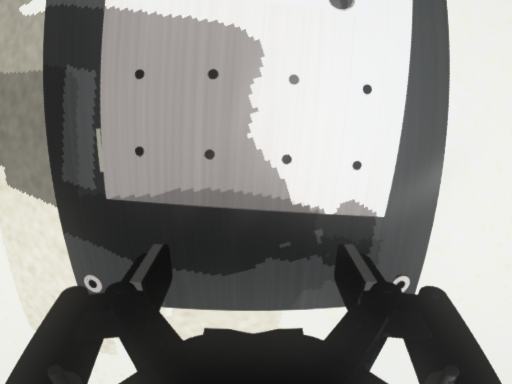

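With the TCP at 15 mm there is still no contact, so the open tips do sit about 13 mm further back. The view shows both fingers clear behind the rear edge, which runs from (106,198) to (384,216). I'll go down 5 mm and push.

Request:
{"op": "send_rows", "data": {
  "motion": [
    {"gripper": 85, "travel": [0, 0, 2.5], "rotation": [0, 0, 0]},
    {"gripper": 85, "travel": [0, 0, 2.5], "rotation": [0, 0, 0]},
    {"gripper": 85, "travel": [3, 0, 0], "rotation": [0, 0, 0]},
    {"gripper": 85, "travel": [3, 0, 0], "rotation": [0, 0, 0]},
    {"gripper": 85, "travel": [3, 0, 0], "rotation": [0, 0, 0]},
    {"gripper": 85, "travel": [3, 0, 0], "rotation": [0, 0, 0]},
    {"gripper": 85, "travel": [3, 0, 0], "rotation": [0, 0, 0]},
    {"gripper": 85, "travel": [0, 0, 0], "rotation": [0, 0, 0]}
  ]
}}

```text
t: 4.17
tcp_pos: [0.5335, -0.0912, 0.0104]
tool_rot: [0.805, 0.593, 0.0, 0.0]
force: [-0.4, -0.3, 0.2]
finger_gap: 0.995
```

Request:
{"op": "send_rows", "data": {
  "motion": [
    {"gripper": 85, "travel": [3, 0, 0], "rotation": [0, 0, 0]},
    {"gripper": 85, "travel": [3, 0, 0], "rotation": [0, 0, 0]},
    {"gripper": 85, "travel": [3, 0, 0], "rotation": [0, 0, 0]},
    {"gripper": 85, "travel": [3, 0, 0], "rotation": [0, 0, 0]}
  ]
}}

```text
t: 4.5
tcp_pos: [0.5372, -0.0804, 0.0104]
tool_rot: [0.805, 0.593, 0.0, 0.001]
force: [1.4, -3.7, 0.3]
finger_gap: 0.995
```

```bash
python3 -c "
from h import *
grab('w4')"
```

```text
(no output)
```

View pics/w4.png

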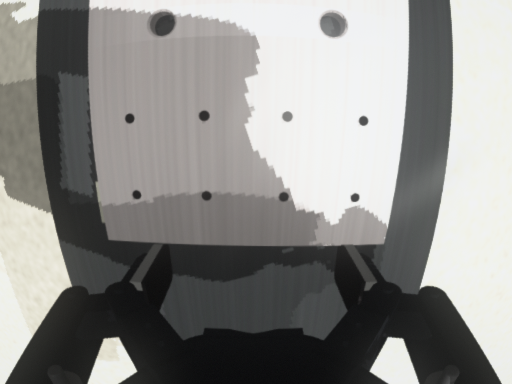

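The plate is now nearly square, with its rear edge from (106,240) to (384,244), both fingers close to it, and holes at (162,24) and (333,25).

```bash
cat >> h.py <<'E'
F=(np.array([.5611,.0201,.02]),np.array([np.cos(1.2722),np.sin(1.2722),0]),np.array([-np.sin(1.2722),np.cos(1.2722),0]))
def tcp():
    s=manip.sense();r=R.from_quat(s["tool_rot"]).as_matrix()[:,0]
    print("tcp base",tob(F,s["tcp_pos"]).round(1),"z",s["tcp_pos"][2].round(4),"dyaw",(np.arctan2(r[1],r[0])-1.2722).round(4),"F",s["force"].round(1),"t",s["t"])
E
python3 - <<'E'
from h import *
tcp()
c=dict(np.load("pics/w4.npz"))
for p,z in (((162,24),.032),((333,25),.032),((106,240),.028),((384,244),.028)): print(tob(F,onz(c,p,z,True)).round(1))
E
```

```text
tcp base [-102.4   -6.4] z 0.0104 dyaw -0.0021 F [ 0.4 -0.2 -0.3] t 4.55
[ 9.4 31.6]
[  8.3 -39.2]
[-90.7  70. ]
[-92.9 -72.8]
```

Request:
{"op": "send_rows", "data": {
  "motion": [
    {"gripper": 85, "travel": [2, 0, 0], "rotation": [0, 0, -0.12]},
    {"gripper": 85, "travel": [2, 0, 0], "rotation": [0, 0, 0]},
    {"gripper": 85, "travel": [2, 0, 0], "rotation": [0, 0, 0]},
    {"gripper": 85, "travel": [0, 0, 0], "rotation": [0, 0, 0]}
  ]
}}

```text
t: 4.88
tcp_pos: [0.5379, -0.0736, 0.0102]
tool_rot: [0.804, 0.594, -0.0, -0.001]
force: [-0.6, 0.0, 0.1]
finger_gap: 0.996
```

```bash
python3 -c "
from h import *
tcp();grab('w5')
im=cv2.imread('pics/w5.png');g=cv2.cvtColor(im,cv2.COLOR_BGR2GRAY)
c=dict(np.load('pics/w5.npz'))
for x0,x1 in ((130,200),(300,370)):
    w=g[0:70,x0:x1]; cs,_=cv2.findContours(cv2.inRange(w,0,100),cv2.RETR_EXTERNAL,2)
    for k in cs:
        (x,y),r=cv2.minEnclosingCircle(k)
        if r>6: print(x+x0,y,r,tob(F,onz(c,(x+x0,y),.032,True)).round(1))
"
```

```text
tcp base [-96.4  -5.4] z 0.0102 dyaw 0.0001 F [-0.6  0.   0.1] t 4.8833
160.59090995788574 24.954545974731445 12.518681526184082 [15.7 33.8]
```

View pics/w5.png

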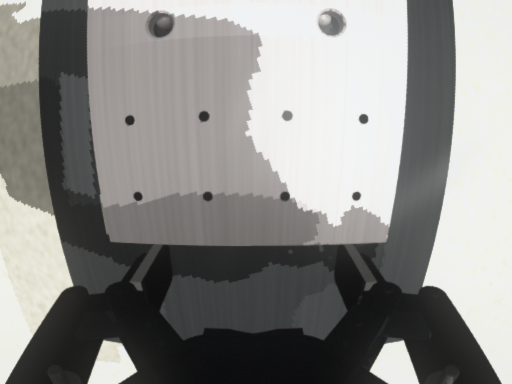

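The plate is square now, and both pins can be seen inside the holes at (160,24) and (331,22). I'll enlarge these.

```bash
python3 -c "
from h import *
im=cv2.imread('pics/w5.png')
v=np.hstack([im[5:45,140:180],im[5:45,310:350]])
cv2.imwrite('pics/c5.png',cv2.resize(v,None,fx=9,fy=9,interpolation=cv2.INTER_NEAREST))"
```

```text
(no output)
```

View pics/c5.png

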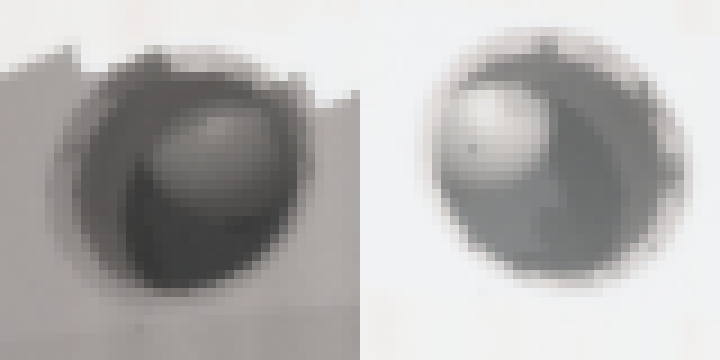

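Allowing for symmetric parallax, the pins lie about 4–5 mm ahead and about 1 mm towards +y. I'll push on slowly with a small +y drag.

Request:
{"op": "send_rows", "data": {
  "motion": [
    {"gripper": 85, "travel": [1, -0.4, 0], "rotation": [0, 0, 0]},
    {"gripper": 85, "travel": [1, -0.4, 0], "rotation": [0, 0, 0]},
    {"gripper": 85, "travel": [1, -0.4, 0], "rotation": [0, 0, 0]},
    {"gripper": 85, "travel": [1, -0.3, 0], "rotation": [0, 0, 0]},
    {"gripper": 85, "travel": [0, 0, 0], "rotation": [0, 0, 0]}
  ]
}}

```text
t: 5.35
tcp_pos: [0.538, -0.0697, 0.0103]
tool_rot: [0.804, 0.594, -0.0, -0.0]
force: [-0.6, -1.0, 0.7]
finger_gap: 0.993
```

Request:
{"op": "send_rows", "data": {
  "motion": [
    {"gripper": 85, "travel": [0.7, 0, 0], "rotation": [0, 0, 0]},
    {"gripper": 85, "travel": [0.7, 0, 0], "rotation": [0, 0, 0]},
    {"gripper": 85, "travel": [0, 0, 0], "rotation": [0, 0, 0]},
    {"gripper": 85, "travel": [0, 0, 0], "rotation": [0, 0, 0]}
  ]
}}

```text
t: 5.68
tcp_pos: [0.5384, -0.0691, 0.0103]
tool_rot: [0.804, 0.594, -0.0, -0.0]
force: [-1.7, -2.2, 0.5]
finger_gap: 0.998
```

```bash
python3 -c "
from h import *
tcp();grab('w6')
im=cv2.imread('pics/w6.png')
v=np.hstack([im[5:45,140:180],im[5:45,310:350]])
cv2.imwrite('pics/c6.png',cv2.resize(v,None,fx=9,fy=9,interpolation=cv2.INTER_NEAREST))"
```

```text
tcp base [-91.9  -4.5] z 0.0103 dyaw 0.0001 F [-1.7 -2.2  0.5] t 5.6833
```

View pics/c6.png

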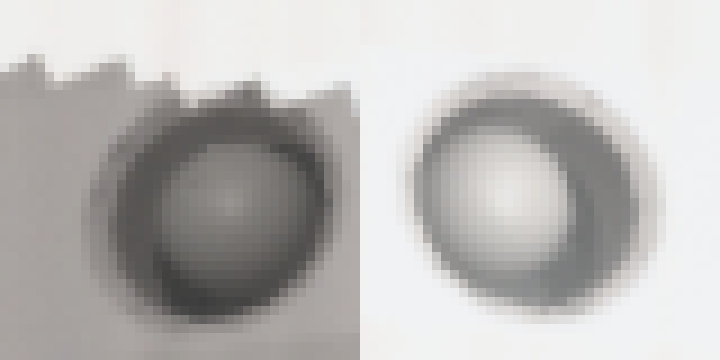

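Both pins now show fully inside their holes, and the pushing force has risen as it should against them. I'll back off and check from above.

Request:
{"op": "send_rows", "data": {
  "motion": [
    {"gripper": 85, "travel": [-10, 0, 0], "rotation": [0, 0, 0]},
    {"gripper": 85, "travel": [-15, 0, 0], "rotation": [0, 0, 0]},
    {"gripper": 85, "travel": [0, 0, -25], "rotation": [0, 0, 0]},
    {"gripper": 85, "travel": [0, 0, -35], "rotation": [0, 0, 0]},
    {"gripper": 85, "travel": [0, 0, -40], "rotation": [0, 0, 0]},
    {"gripper": 85, "travel": [0, 0, -40], "rotation": [0, 0, 0]},
    {"gripper": 85, "travel": [30, 0, -40], "rotation": [0, 0, 0]},
    {"gripper": 85, "travel": [30, 0, 0], "rotation": [0, 0, 0]},
    {"gripper": 85, "travel": [25, 0, 0], "rotation": [0, 0, 0]},
    {"gripper": 85, "travel": [0, 0, 0], "rotation": [0, 0, 0]},
    {"gripper": 85, "travel": [0, 0, 0], "rotation": [0, 0, 0]}
  ]
}}

```text
t: 6.65
tcp_pos: [0.5548, -0.0154, 0.1838]
tool_rot: [0.804, 0.595, 0.0, 0.0]
force: [-0.1, -0.8, 0.8]
finger_gap: 0.993
```

```bash
python3 -c "
from h import *
tcp();grab('w7')"
```

```text
tcp base [-35.8  -4.4] z 0.1838 dyaw 0.0019 F [-0.1 -0.8  0.8] t 6.65
```

View pics/w7.png

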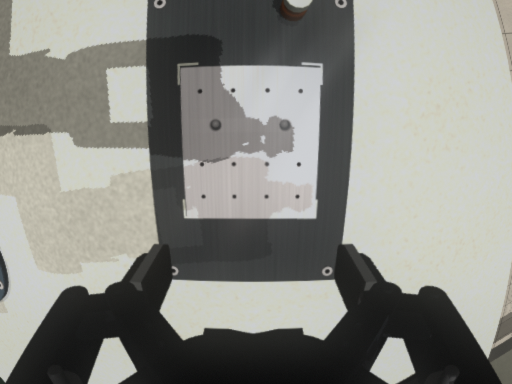

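The plate now sits inside the scribed marks: corners at about (181,66), (321,66), (317,218) and (184,218), holes at (215,125) and (285,125). I'll check it for flatness and position numerically.

```bash
python3 - <<'E'
from h import *
c=dict(np.load("pics/w7.npz"));im=cv2.imread("pics/w7.png");g=cv2.cvtColor(im,cv2.COLOR_BGR2GRAY)
f=baseframe(c,g,[(160,7),(341,7),(327,271),(174,271)])
for p in ((215,125),(285,125)):
    q=blob(g,p,8,True);print("hole",q.round(1),tob(f,onz(c,q,.026,True)).round(1))
# plate edges, sub-pixel-ish: gradient peak along rows/columns through the plate
def edge(pr,lo,hi):return lo+np.argmax(np.abs(np.diff(pr[lo:hi].astype(float))))+.5
for nm,r in (("front",80),("rear",210)):
    a,b=edge(g[r],172,195),edge(g[r],308,330); P=[onz(c,(u,r),.028,True) for u in(a,b)]
    print(nm,a,b,[tob(f,p).round(1) for p in P],"width if flat",np.linalg.norm(P[0]-P[1]).round(4))
for col in (205,250,300):
    a,b=edge(g[:,col],55,75),edge(g[:,col],205,230);P=[onz(c,(col,u),.028,True) for u in(a,b)]
    print("len",col,a,b,[tob(f,p).round(1) for p in P],np.linalg.norm(P[0]-P[1]).round(4))
print(manip.sense()["force"])
E
```

```text
bolt L,W [0.3096, 0.1917, 0.3094, 0.1883] ctr [0.5614 0.019  0.02  ] yaw 1.2768
hole [215.2 125.6] [19.5 35.3]
hole [284.9 126.1] [ 18.8 -35.2]
front 177.5 322.5 [array([67.9, 72.9]), array([ 67.2, -72.8])] width if flat 0.1457
rear 183.5 316.5 [array([-70.8,  73.4]), array([-71.1, -72.1])] width if flat 0.1456
len 205 65.5 217.5 [array([81.2, 44.5]), array([-79.5,  49.9])] 0.1608
len 250 64.5 218.5 [array([81.1, -0.1]), array([-80.5,   0.5])] 0.1616
len 300 66.5 218.5 [array([ 79.9, -49.7]), array([-80.9, -54.3])] 0.1609
[ 0.14523713  0.4743411  -0.57141765]
```

```bash
python3 - <<'E'
from h import *
c=dict(np.load("pics/w7.npz"));g=cv2.cvtColor(cv2.imread("pics/w7.png"),cv2.COLOR_BGR2GRAY)
for r in (88,95,105,140,175,185,192):
    e=lambda lo,hi:lo+np.argmax(np.abs(np.diff(g[r,lo:hi].astype(float))))+.5
    P=[onz(c,(u,r),.028,True) for u in (e(172,195),e(308,330))];print(r,np.linalg.norm(P[0]-P[1]).round(4),tob(F,P[0]).round(1),tob(F,P[1]).round(1))
E
```

```text
88 0.1397 [58.1 69.6] [ 58.1 -70.1]
95 0.14 [50.9 69.7] [ 50.9 -70.2]
105 0.1404 [40.6 69.9] [ 40.7 -70.5]
140 0.1407 [ 4.5 70.1] [  4.6 -70.7]
175 0.1402 [-32.7  69.8] [-32.5 -70.4]
185 0.1405 [-43.7  69.4] [-43.4 -71.1]
192 0.1404 [-51.5  69.9] [-51.2 -70.5]
```

The plate measures 140 mm wide both front and rear when projected at the seated height, so it is flat and centred. The hand is clear, so I'll hand in.

```bash
python3 -c "
from station import manip
print(manip.sign_off())"
```

```text
the job is handed in; nothing more can be done
None
```

The plate is seated over both pins, and I handed the job in at about 6.7 s on the robot's clock. I squared it up by pushing its rear edge with both open fingertips, slid it forward with a slight sideways drag until the holes dropped over the pins, then backed off and raised the hand.

**Last checks, all from the wrist camera:**
- **Holes:** they measured (19.5, 35.3) and (18.8, -35.2) mm in the base frame, against (20, ±35) for the pins. Both pins were visible inside their holes.
- **Flatness:** the plate's width at seated height came out at 139.7–140.7 mm from front to rear (140 expected), so it lies flat. The hole spacing in the image also shrank by an amount matching a drop of about 4 mm.
- **Hand:** it was clear of the plate, with about zero force on the tool.

**Checks that failed or disagreed:**
- My first base outline from the top camera was spoiled by shadow, so I used the bolts seen by the wrist camera instead.
- The scribed marks measured about 4% too large, at roughly 167 x 147 mm.
- The first width check locked onto those marks (145.7 mm), so I repeated it away from them.

I didn't measure the vial, wash bottle or tip box again afterwards, but every move stayed clear of them.

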